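# Unload the battery charging rack and latch it again

### The job

Take all the charged battery packs out of the charging rack for the transport incubator and stand them upright on the floor of the white transport tray: swing the hook latch open, raise the hold-down bar up to upright or beyond, slide each pack forward from under the rear bridge and carry it over by its handle. When the rack is empty, lower the bar fully down and then swing the hook latch fully closed over it, leaving the bottle, the tip box and the dishes where they are.

Things in the scene. Friction and masses are not known exactly. Their poses are not given: they have to be found in the camera images.
- rack: Charging rack, fixed, 196 mm wide (y), 150 mm deep, open to the robot. Origin on the table under the bays; x to its back, y to the bar's hinge end. Bay centres at y = -69, -23, 23, 69 mm; floor 20 mm above the table, from x = -65 (open front, no lip) to the housing (88 mm high) at x = 52. Bays 42 mm wide; dividers 32 mm, end plates 42 mm above the table.
- bridge (a point): Middle of the front lower edge of the rack's fixed rear bridge, an aluminium strip spanning all bays; at x = 26, y = 0, z = 72.5 mm in the rack frame, reaching back to the housing. It lies 2.5 mm above the packs: a pack in its bay (origin at about rack x = 0) cannot rise until it is slid at least 28 mm towards the front.
- bar (a joint): Hold-down bar: steel angle along the rack's y, over the packs' front top edges, its 14 mm flange before their faces, so they can neither rise nor slide. Hinged at the rack's +y end. 0 = down on its stop, 2.5 mm over the packs; grows as the free end rises: 1.57 upright, stop at 2.1, leaning out past the +y end. Friction hinge: stays where left; about 3 N at the handle lifts it, 1 N lowers it.
- bar_handle (a point): Grip point: middle of the black 36 mm sleeve on the bar's round free end (14 mm thick), 260 mm from the hinge axis; when down, 74.5 mm above the table and 44 mm beyond the rack's -y end plate. It can turn between the finger pads while the bar swings if they close along the rack's x.
- bar_hinge (a point): On the bar's hinge axis, which runs along the rack's x; at x = -41, y = 118, z = 74.5 mm in the rack frame. With the bar at angle a the handle is at y = 118 - 260 cos a, z = 74.5 + 260 sin a mm in the rack frame (x = -41). At 1.57 it stands close beside the last bay; leaning out to 1.8 or more leaves the hand room there.
- latch (a joint): Hook latch at the rack's -y end: cranked steel hook, 10 mm wide (y), its nose over the round of the bar, 3 mm above it, holding it down. 0 = closed (upright, on its stop); grows as the hook tips forward to the rack's -x; stop at 1.2 (its top then 58 mm above the table); over 0.7 clear of the bar. Stiff hinge: stays where left, about 1 N at the tab moves it. Closed too early, it blocks the bar.
- latch_tab (a point): Middle of the hook's black thumb tab, 22 mm long (x), 10 mm thick (y), 28 mm high, 80.5 mm from the hinge axis. Closed: 108 mm above the table, top at 122 mm, the bar's round (top at 81.5 mm) passing below it. It can turn between the finger pads while the hook swings if they close along the rack's y.
- latch_hinge (a point): On the hook's hinge axis, which runs along the rack's y; at x = -35, y = -108, z = 30 mm in the rack frame. With the latch at angle b the tab is at x = -35 - 20 cos b - 78 sin b, z = 30 + 78 cos b - 20 sin b mm in the rack frame (y = -108).
- tray: Shallow white plastic transport tray, fixed where it stands, 140 mm (x) by 264 mm (y) outside, walls and floor 4 mm thick, rim 22 mm above the table. Origin under its centre, on the table. It takes four packs side by side along its y, their length along its x, 60 mm apart.
- pack1: Battery pack, 0.45 kg, grey block 100 (x) by 38 (y) by 50 mm high; origin at the centre of its underside. Handle: black arch on the middle of the top, level grip 40 mm long (x), 12 mm wide (y), 12 mm thick, its middle 75 mm and top 81 mm above the origin, on two end posts. Starts in a bay of the rack, x to the rack's back; 2 to 4 of the four packs are there, the rest absent (None).
- pack2: Battery pack, 0.45 kg, grey block 100 (x) by 38 (y) by 50 mm high; origin at the centre of its underside. Handle: black arch on the middle of the top, level grip 40 mm long (x), 12 mm wide (y), 12 mm thick, its middle 75 mm and top 81 mm above the origin, on two end posts. Starts in a bay of the rack, x to the rack's back; 2 to 4 of the four packs are there, the rest absent (None).
- pack3: Battery pack, 0.45 kg, grey block 100 (x) by 38 (y) by 50 mm high; origin at the centre of its underside. Handle: black arch on the middle of the top, level grip 40 mm long (x), 12 mm wide (y), 12 mm thick, its middle 75 mm and top 81 mm above the origin, on two end posts. Starts in a bay of the rack, x to the rack's back; 2 to 4 of the four packs are there, the rest absent (None).
- pack4: Battery pack, 0.45 kg, grey block 100 (x) by 38 (y) by 50 mm high; origin at the centre of its underside. Handle: black arch on the middle of the top, level grip 40 mm long (x), 12 mm wide (y), 12 mm thick, its middle 75 mm and top 81 mm above the origin, on two end posts. Starts in a bay of the rack, x to the rack's back; 2 to 4 of the four packs are there, the rest absent (None).
- bottle: Bystander: amber bottle, 54 mm across, 115 mm high, origin under its centre. To be left alone.
- tipbox: Bystander: box of pipette tips 82 by 120 by 64 mm high, origin under its centre. To be left alone.
- dishes: Bystander: stack of three small culture dishes, 56 mm across, 36 mm high, origin under its centre. To be left alone.
There are look-alikes about, which are no part of the job. What is shaped like the pack3 but pink is not meant. What is shaped like the pack1 but red is not meant.

How it is judged (in metres and radians):
On the way, in this order (a step that is already met when the one before it is completed fails the run):
1. the hook latch is swung open, clear of the bar (value of joint latch above 0.7 rad), for 0.1 s.
2. the hold-down bar is raised to about upright or beyond (value of joint bar above 1.4 rad), for 0.2 s.
3. every pack stands upright on the floor of the tray (x of pack1 in the frame of tray between -0.055 and 0.055 m and y of pack1 in the frame of tray between -0.12 and 0.12 m and z of each of pack1, pack2, pack3, pack4 in the frame of tray below 0.012 m and angle between each of pack1, pack2, pack3, pack4's own z axis and vertical below 0.12 rad and linear speed of each of pack1, pack2, pack3, pack4 below 0.03 m/s and x of pack2 in the frame of tray between -0.055 and 0.055 m and y of pack2 in the frame of tray between -0.12 and 0.12 m and x of pack3 in the frame of tray between -0.055 and 0.055 m and y of pack3 in the frame of tray between -0.12 and 0.12 m and x of pack4 in the frame of tray between -0.055 and 0.055 m and y of pack4 in the frame of tray between -0.12 and 0.12 m), for 0.3 s.
4. the bar is fully down again (value of joint bar below 0.05 rad), for 0.2 s.
5. the hook latch is fully closed over the bar (value of joint bar below 0.05 rad and value of joint latch below 0.08 rad), for 0.2 s.
At the end, for the whole second after the job is handed in: Every pack present stands upright (within 7 degrees) and still on the floor of the tray (underside within 12 mm of the table, centre within 55 mm of the tray's centre in x and 120 mm in y), the bar is down (under 0.05 rad) and the hook latch closed (under 0.08 rad) (all of step 3 and all of step 5); the robot touches nothing.
It fails at once if the bottle is knocked or moved more than 30 mm (distance of bottle from where it was at the start of the episode above 0.03 m or angle between bottle's own z axis and vertical above 0.5 rad).
It fails at once if the tipbox is knocked or moved more than 30 mm (distance of tipbox from where it was at the start of the episode above 0.03 m or angle between tipbox's own z axis and vertical above 0.5 rad).
It fails at once if the dishes is knocked or moved more than 30 mm (distance of dishes from where it was at the start of the episode above 0.03 m or angle between dishes's own z axis and vertical above 0.5 rad).
Of pack1, pack2, pack3, pack4 only 2 to 4 are there at a start; the rules pass over those that are not, and their reading is None.
At some moment in a run one of pack1, pack2, pack3, pack4 may be knocked a few centimetres aside while the robot is not near it.
Once in a run the grip may slacken for a moment while it holds something.
It also fails if it takes over 210 s, if anything falls off the work surface, if the arm or the gripper's body presses on something with over 40 N, if the wrist force passes 120 N, or if a joint passes its speed limit or range.

### The arm

A 6-joint arm with a two-finger parallel gripper is mounted at the origin on the work surface. World frame = base frame: x ahead of the robot, y to its left, z up, the work surface at z = 0. Lengths are in mm, angles in rad, forces in N, time in s.
With the tool pointing down it reaches from about 300 to 775 mm from the base axis. Payload 14.6 kg.
Tool frame: the origin (TCP) lies at the very end of the fingers, on their centre line; the grasp point (between the pads) lies 19 mm behind it; z points along the fingers, y is the line along which they close (so a half turn about z gives the same grasp; the last joint's range is limited). The gripper opens to 94 mm and grips with 3 to 60 N. Pads are 16 mm wide; open, the fingers measure 119 mm over their backs; the gripper's body (75 mm by 177 mm) begins 78 mm behind the grasp point.
Start: joints at [-1.407, 0.3, 1.521, -0, 1.321, -0.067], TCP at [125.81, -535.407, 205.446] pointing down, gripper open.
Joint ranges: [-3.03, 3.03], [-0.79, 2.21], [0.23, 2.52], [-1.04, 4.18], [0, 3.07], [-2.55, 2.55]. Speed limits (rad/s): [2.22, 2.22, 2.57, 3.14, 3.14, 3.14].

### API

Orientations are given as [roll, pitch, yaw] about the fixed x, y, z axes, in that order (R = Rz(yaw) Ry(pitch) Rx(roll)).
In Python, from cell import manip, optics gives the robot as it stands.
- The arm moves only by the shell command python3 -m crank 'ROWS' [FORCE]. ROWS is JSON, a list of rows, each a list of 7 numbers: the opening in per cent of the stroke, from 0 (shut) to 100 (fully open), then the shift along the tool's x, y, z in mm, then the turn, a rotation vector about the tool's x, y, z in rad. A call has 1 to 10 rows; each row is the pose to reach, as a shift and turn from the pose commanded when the call began, along the tool's axes at that moment; what a row does not reach only later rows make up. A row lasts 1/10 s, in which the tool goes at most 50 mm and 8.59 degrees, less where a joint would pass 70% of its speed; a pose out of reach is approached as far as the arm can. A call with a gripper value outside its range is refused whole. The fingers move at their own pace and stop on an object; FORCE is the grip in N (left out, the last holds). Time passes only in rows, so rows that repeat a pose let the fingers close. It gives the time, the measured TCP pose, the force, the opening and the grip force at its end, in the units of the state.
- manip.read_state(): the state, without advancing time (a new reading comes with each control period).
- optics.camera(name): name is "scene" or "top" or "wrist"; returns (picture, depth): 480x640x3 uint8, red, green, blue; 480x640 float32, mm along the optical axis (not along the pixel's ray), 0 where there is no reading.
- optics.calibration(name): a dict with "camera_matrix" (3x3 intrinsics, pixels), "R" (3x3) and "t" (3): a world point X has camera coordinates R X + t. Camera axes: x right, y down, z forward; pixel columns grow to the right and rows downward; lengths in mm; the calibration is good to about 2 mm. A picture is of the moment at which its call begins: read the wrist's pose just before it. calibration takes no time and is no camera call; for the wrist camera it gives the pose at the moment of the call.
- manip.sign_off(): hands the job in; it is judged then, once.
The state is a dict: "clock": time; "joints": joint angles; "qd": joint speeds; "effort": joint torques, N m; "eef_pos": TCP position; "eef_rot": TCP orientation; "wrist_force": force on the tool from outside, world axes, zero at the start; "moment": the same for the moment, N m; "finger_gap": finger opening in mm; "finger_force": force on a finger pad.
Only numpy, scipy, OpenCV 4.12 (cv2) and the standard library are available. Lean on these libraries where they do the work, as an engineer would, in place of code of your own. Each camera call takes 0.05 s, during which the arm holds its last target. There are 200 camera calls.

## Working session

There is one attempt and no reset: what is moved stays moved. The work goes in short steps, Python scripts to look and compute and a shell command to move; the robot and the scene stay as the last step left them, time stands still between calls to the robot, and variables do not carry over. Pictures are saved under pics/ and viewed, at most 16 in all, crops included, and the job is handed in when it is done.

```bash
ls; mkdir -p pics
python3 - <<'E'
from cell import manip, optics
import cv2,numpy as np
s=manip.read_state();print(s)
for n in ["scene","top"]:
    p,d=optics.camera(n);cv2.imwrite(f"pics/{n}0.png",p[:,:,::-1]);np.savez(f"pics/{n}0.npz",p=p,d=d)
    print(n,optics.calibration(n))
E
```

```text
pics
{'clock': 0.0, 'joints': array([-1.40660778e+00,  3.00470640e-01,  1.52158389e+00, -6.07061920e-06,
        1.32068005e+00, -6.65787213e-02]), 'qd': array([-0.00122078, -0.00133265,  0.0005655 , -0.00060097,  0.00067254,
       -0.00113438]), 'effort': array([ 9.45769862e-04, -5.31805694e+01, -3.52739239e+01,  7.08472123e-02,
        2.44538515e-02, -1.03886248e-04]), 'eef_pos': array([ 125.76303232, -535.16236607,  204.88539123]), 'eef_rot': array([-3.14045287e+00, -7.01043306e-05,  2.30768735e-01]), 'wrist_force': array([ 0.6405927 ,  0.06808804, -0.42439615]), 'moment': array([0.03282372, 0.01119774, 0.01911516]), 'finger_force': 0.0, 'finger_gap': 93.6890899106353}
scene {'camera_matrix': array([[488.4178438 ,   0.        , 320.61734055],
       [  0.        , 488.4178438 , 235.61252668],
       [  0.        ,   0.        ,   1.        ]]), 'R': array([[-0.82070602,  0.57131788, -0.00612509],
       [ 0.48617418,  0.69268431, -0.53275051],
       [-0.30012714, -0.44020941, -0.84625018]]), 't': array([ 422.29926733, -241.15719483, 1386.26768827])}
top {'camera_matrix': array([[588.7556857 ,   0.        , 331.32703355],
       [  0.        , 588.7556857 , 243.71694868],
       [  0.        ,   0.        ,   1.        ]]), 'R': array([[-0.02409263, -0.99966914,  0.00900877],
       [-0.9972933 ,  0.02340724, -0.06970066],
       [ 0.06946673, -0.01066366, -0.99752727]]), 't': array([  72.13979848,  549.87685771, 1167.71057403])}
```

View pics/top0.png

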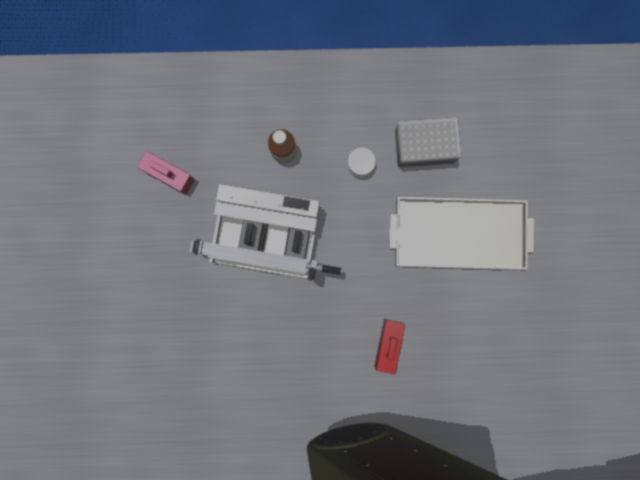

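View pics/scene0.png

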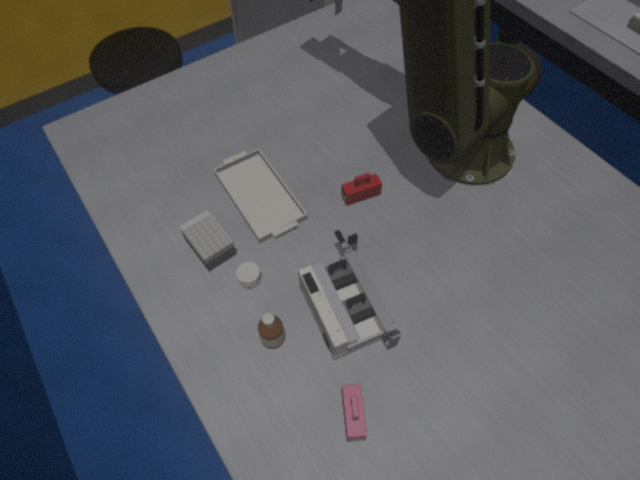

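Top view: rack centred around (262,235), with packs at (250,233) and (297,240). Bar handle at (330,269), hinge at (197,247), tray at (462,233). The red and pink packs are look-alikes.

```bash
cat > h.py <<'E'
from cell import manip, optics
import cv2,numpy as np
def ray(n,u,v,z,c=None):
    c=c or optics.calibration(n);K=c["camera_matrix"];R=c["R"];t=c["t"]
    d=R.T@np.linalg.solve(K,[u,v,1]);o=-R.T@t
    return o+d*(z-o[2])/d[2]
def pix(n,X,c=None):
    c=c or optics.calibration(n);q=c["camera_matrix"]@(c["R"]@np.array(X,float)+c["t"]);return q[:2]/q[2]
def cloud(n,d,c=None):
    c=c or optics.calibration(n);v,u=np.mgrid[:480,:640]
    P=np.stack([u,v,np.ones_like(u)],-1)@np.linalg.inv(c["camera_matrix"]).T*d[...,None]
    return (P-c["t"])@c["R"]
E
python3 - <<'E'
from h import *
f=np.load("pics/top0.npz");p,d=f["p"],f["d"]
cv2.imwrite("pics/crop.png",cv2.resize(p[170:300,180:360,::-1],None,fx=4.4,fy=4.4,interpolation=cv2.INTER_CUBIC))
W=cloud("top",d)
# tray
h=cv2.cvtColor(p,cv2.COLOR_RGB2GRAY)
m=((h>185)).astype(np.uint8);m[:,:385]=0;m[:180]=0
r=cv2.minAreaRect(cv2.findNonZero(m));print(r)
for q in cv2.boxPoints(r): print(q,ray("top",*q,22)[:2])
# height map rack: housing top points z 82..95
Z=W[...,2]
box=np.zeros_like(Z,bool);box[175:290,185:350]=1
for lo,hi in((83,95),(70,80)):
    k=box&(Z>lo)&(Z<hi); print(lo,k.sum()); r=cv2.minAreaRect(W[k][:,:2].astype(np.float32));print(r, cv2.boxPoints(r).round())
E
```

```text
Traceback (most recent call last):
cv2.error: OpenCV(4.12.0) /io/opencv/modules/imgproc/src/convhull.cpp:143: error: (-215:Assertion failed) total >= 0 && (depth == CV_32F || depth == CV_32S) in function 'convexHull'
```

View pics/crop.png

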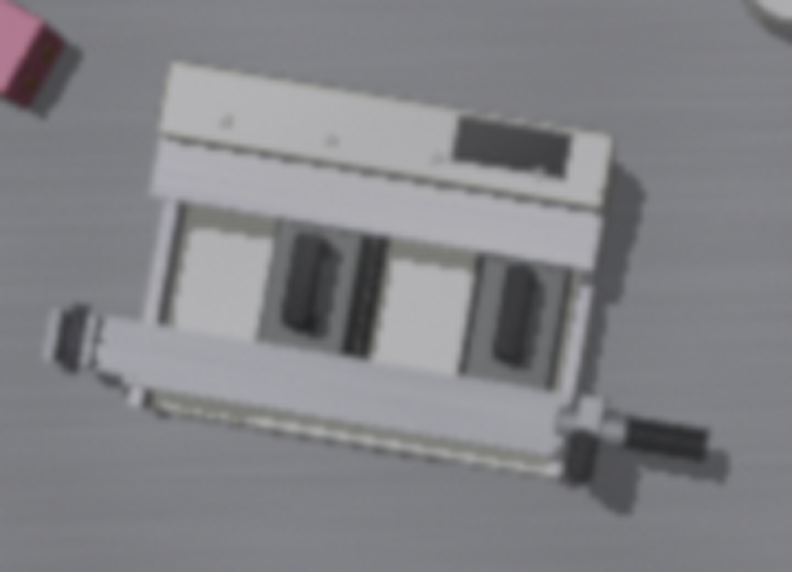

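Crop: packs sit in the bays at y=+23 and y=-69. Handle centre is at crop (665,438), bridge front edge runs (150,195)-(600,268), housing back edge (172,63)-(612,133), latch tab about (580,460).

Run:
```python
from h import *
f=np.load("pics/top0.npz");p,d=f["p"],f["d"]
c=lambda u,v,z:ray("top",180+u/4.4,170+v/4.4,z)[:2]
A=np.array
# rack pts -> fit 2D rigid
obs=[(c(172,63,88),None),(c(612,133,88),None)]
a=c(612,133,88);b=c(172,63,88);e=b-a;print("housing",a,b,np.linalg.norm(e))
a2=c(600,268,74);b2=c(150,195,74);print("bridge",a2,b2,np.linalg.norm(b2-a2))
hd=c(665,438,80);print("handle",hd); hg=c(72,338,76);print("hinge",hg,np.linalg.norm(hg-hd))
src=A([[26,-98],[26,98],[-41,-142],[-41,118]]);dst=A([a2,b2,hd,hg])
S=src-src.mean(0);D=dst-dst.mean(0)
th=np.arctan2((S[:,0]*D[:,1]-S[:,1]*D[:,0]).sum(),(S*D).sum())
R=A([[np.cos(th),-np.sin(th)],[np.sin(th),np.cos(th)]]);t=dst.mean(0)-R@src.mean(0)
print("rack",t,th,(src@R.T+t-dst).round(1))
for n,u,v,z in(("h+23",310,285,81),("h-69",515,318,81),("tab",580,460,122)):
    w=c(u,v,z);print(n,w,R.T@(w-t))
for h in((-94,-108),(-55,-108),(-41,-142)):print(h,R@A(h)+t)
g=cv2.cvtColor(p,cv2.COLOR_RGB2GRAY).astype(int)
m=((g>175)).astype(np.uint8);m[:,:385]=0;m[:185]=0;m[290:]=0
m=cv2.morphologyEx(m,cv2.MORPH_OPEN,np.ones((5,5),np.uint8))
n=cv2.findNonZero(m);r=cv2.minAreaRect(n) if n is not None else None;print(r)
if r:
  for q in cv2.boxPoints(r): print(q,ray("top",*q,22)[:2])
W=cloud("top",d);k=np.zeros_like(d,bool);k[175:290,185:350]=1
print("depth n",(d[k]>0).sum(),np.percentile(W[k][:,2],[1,50,99]))
```

```text
housing [630.28925394  81.11024881] [665.21287326 271.12326385] 193.19576876849325
bridge [572.96767382  87.82061431] [609.59907716 283.86492339] 199.43728546356868
handle [497.86730899  61.24914475]
hinge [547.57076799 317.98091453] 261.49882495408923
rack [565.50982258 192.18462149] -0.19233570670180133 [[-0.7  3.2]
 [ 0.2 -0.5]
 [ 0.3 -0.6]
 [ 0.3 -2.1]]
h+23 [567.84610602 213.66468919] [-1.81275562 21.53057004]
h-69 [551.40795223 125.06647707] [ -1.01206703 -68.57611667]
tab [488.47802442  97.25274032] [ -57.46494169 -107.9061651 ]
(-94, -108) [452.59871985 104.14438705]
(-55, -108) [490.87957693  96.68945703]
(-41, -142) [498.1222533   60.64027343]
((444.5, 235.0), (106.99998474121094, 61.99999237060547), 0.0)
[391. 266.] [503.5999115  -59.55314345]
[391. 204.] [628.84499824 -63.45795903]
[498. 204.] [ 623.88958897 -280.25981175]
[498. 266.] [ 498.47541436 -274.75346719]
depth n 18894 [ -4.85966635   3.3411277  102.9917103 ]
```

```bash
cat >> h.py <<'E'
import sys
RT=np.array([565.5,192.2]);TH=-0.192
def rw(x,y,z):
    c,s=np.cos(TH),np.sin(TH);return np.array([RT[0]+c*x-s*y,RT[1]+s*x+c*y,z])
def rel(X,yaw=None):
    from scipy.spatial.transform import Rotation as Q
    s=manip.read_state();R=Q.from_euler("xyz",s["eef_rot"]).as_matrix()
    print("at",s["eef_pos"].round(1),s["eef_rot"].round(3),"F",s["wrist_force"].round(1),"gap",round(s["finger_gap"],1),"t",round(s["clock"],1))
    print("shift",(R.T@(np.array(X)-s["eef_pos"])).round(1))
    if yaw is not None:
        print("turn",(Q.from_matrix(R).inv()*Q.from_euler("xyz",[np.pi,0,yaw])).as_rotvec().round(3))
E
T='[40,498,-532,0,0,0,0.423]'; true
python3 -m crank '[[40,498,-532,0,0,0,0.423],[40,498,-532,0,0,0,0.423],[40,498,-532,0,0,0,0.423],[40,498,-532,0,0,0,0.423],[40,498,-532,0,0,0,0.423],[40,498,-532,0,0,0,0.423],[40,498,-532,0,0,0,0.423],[40,498,-532,0,0,0,0.423],[40,498,-532,0,0,0,0.423],[40,498,-532,0,0,0,0.423]]' 10
python3 -c "
from h import *
rel(rw(-56,-108,190),TH)"
```

```text
clock: 1.1
eef_pos: [375.3, -100.1, 205.6]
eef_rot: [3.141, -0.0, -0.192]
wrist_force: [0.4, -0.7, 0.2]
finger_gap: 37.5
finger_force: 0.0
at [ 375.3 -100.1  205.6] [ 3.141 -0.    -0.192] F [ 0.4 -0.7  0.2] gap 37.5 t 1.1
shift [  74.8 -215.2   15.6]
turn [ 0. -0. -0.]
```

```bash
python3 -m crank '[[40,75,-215,10,0,0,0],[40,75,-215,10,0,0,0],[40,75,-215,10,0,0,0],[40,75,-215,10,0,0,0],[40,75,-215,10,0,0,0],[40,75,-215,10,0,0,0],[40,75,-215,10,0,0,0]]'
python3 -c "
from h import *
rel(rw(-56,-108,89),TH)
c=optics.calibration('wrist');p,d=optics.camera('wrist')
for X in [(-55,-108,122),(-41,-142,81)]:print(pix('wrist',rw(*X),c))
cv2.imwrite('pics/w1.png',p[:,:,::-1]);np.savez('pics/w1.npz',p=p,d=d)"
```

```text
clock: 1.8
eef_pos: [489.2, 94.6, 194.9]
eef_rot: [3.141, 0.001, -0.191]
wrist_force: [-0.4, -0.8, 0.1]
finger_gap: 37.5
finger_force: 0.0
at [489.2  94.6 194.9] [ 3.141e+00  1.000e-03 -1.910e-01] F [-0.4 -0.8  0.1] gap 37.5 t 1.8
shift [  0.5  -2.4 105.9]
turn [0.001 0.001 0.001]
[321.16317826 247.56605033]
[361.16620475 216.94792925]
```

View pics/w1.png

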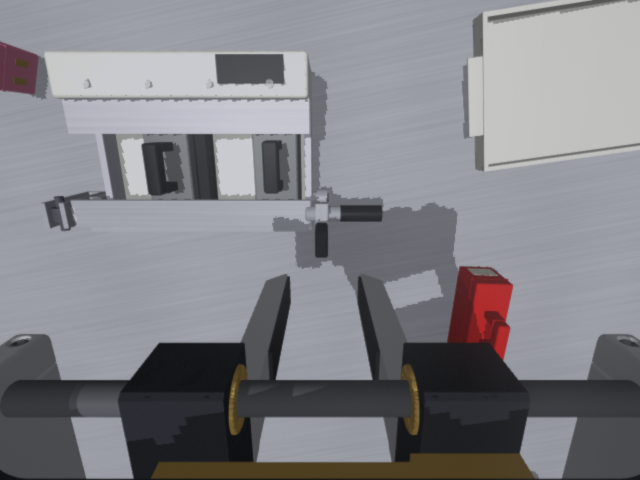

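Wrist view: tab at (321,240) and handle at (361,213), close to predictions (321,247) and (361,217). The rack pose is good to a few mm, so I descend on the tab.

```bash
python3 -m crank '[[40,0,-2,50,0,0,0],[40,0,-2,80,0,0,0],[40,0,-2,105,0,0,0],[40,0,-2,105,0,0,0],[0,0,-2,105,0,0,0],[0,0,-2,105,0,0,0],[0,0,-2,105,0,0,0],[0,0,-2,105,0,0,0],[0,0,-2,105,0,0,0]]' 12
python3 -c "
from h import *
rel(rw(-56,-108,89),TH)
for b in (.25,.5,.75,1.0):
  print(b,(-35-20*np.cos(b)-78*np.sin(b)+55).round(1),-(78*np.cos(b)-20*np.sin(b)-78).round(1))"
```

```text
clock: 2.75
eef_pos: [490.3, 96.6, 91.4]
eef_rot: [-3.141, -0.001, -0.192]
wrist_force: [-2.6, -0.3, 6.9]
finger_gap: 9.9
finger_force: 12.0
at [490.3  96.6  91.4] [-3.141e+00 -1.000e-03 -1.920e-01] F [-2.6 -0.3  6.9] gap 9.9 t 2.8
shift [-0.5 -0.2  2.4]
turn [-0.    -0.001 -0.   ]
0.25 -18.7 7.4
0.5 -34.9 19.1
0.75 -47.8 34.6
1.0 -56.4 52.7
```

```bash
python3 -m crank '[[0,-9,0,0,0,0,0],[0,-18,0,5,0,0,0],[0,-27,0,11,0,0,0],[0,-35,0,17,0,0,0],[0,-42,0,25,0,0,0],[0,-48,0,33,0,0,0],[0,-52,0,42,0,0,0],[0,-56,0,51,0,0,0],[0,-56,0,51,0,0,0]]'
```

```text
clock: 3.65
eef_pos: [434.1, 107.4, 38.1]
eef_rot: [3.141, 0.002, -0.192]
wrist_force: [1.0, 2.4, -2.6]
finger_gap: 10.0
finger_force: 12.0
```

```bash
python3 -m crank '[[30,0,0,0,0,0,0],[30,0,0,0,0,0,0],[30,-10,0,-40,0,0,0],[30,-10,0,-90,0,0,0],[30,20,20,-130,0,0,-0.15],[30,60,36,-130,0,0,-0.3],[30,70,36,-130,0,0,-0.45],[30,70,36,-130,0,0,-0.6],[30,70,36,-130,0,0,-0.75],[30,70,36,-130,0,0,-0.9]]'
python3 -m crank '[[30,0,0,0,0,0,-0.15],[30,0,0,0,0,0,-0.3],[30,0,0,0,0,0,-0.45],[30,0,0,0,0,0,-0.6],[30,0,0,0,0,0,-0.67],[30,0,0,0,0,0,-0.67]]'
python3 -c "
from h import *
rel(rw(-41,-142,56),TH+np.pi/2)
c=optics.calibration('wrist');p,d=optics.camera('wrist')
print(pix('wrist',rw(-41,-142,81),c),pix('wrist',rw(-112,-108,65),c))
cv2.imwrite('pics/w2.png',p[:,:,::-1])"
```

```text
clock: 4.65
eef_pos: [496.9, 58.3, 169.6]
eef_rot: [3.141, 0.0, 0.714]
wrist_force: [0.3, -0.4, -0.5]
finger_gap: 28.0
finger_force: 0.0
clock: 5.25
eef_pos: [496.9, 58.4, 169.7]
eef_rot: [3.141, 0.0, 1.379]
wrist_force: [-1.5, 1.6, -0.1]
finger_gap: 28.1
finger_force: 0.0
at [496.9  58.4 169.7] [3.141 0.    1.379] F [-1.5  1.6 -0.1] gap 28.1 t 5.2
shift [  2.5   0.8 113.7]
turn [ 0.  0. -0.]
[323.61693693 239.7310603 ] [236.42555558 194.13166882]
```

View pics/w2.png

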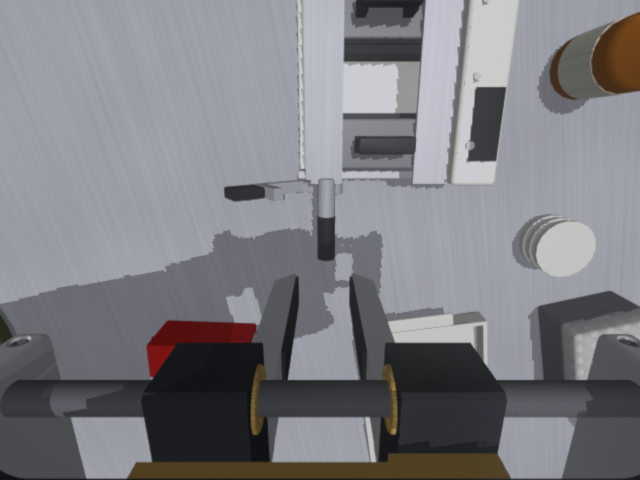

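Latch lies open (tab about (245,192)) and the handle at (326,238) is where predicted, so I grip it.

```bash
python3 -m crank '[[30,2,1,50,0,0,0],[30,2,1,90,0,0,0],[30,2,1,113,0,0,0],[30,2,1,113,0,0,0],[0,2,1,113,0,0,0],[0,2,1,113,0,0,0],[0,2,1,113,0,0,0],[0,2,1,113,0,0,0]]' 15
python3 -c "
from h import *
rel(rw(-41,-142,55.5),TH+np.pi/2)
for i in range(1,20): a=.1*i;print(round(a,1),round(260-260*np.cos(a)),round(-260*np.sin(a)),end='; ')"
```

```text
clock: 6.1
eef_pos: [499.1, 60.4, 57.9]
eef_rot: [3.139, -0.001, 1.378]
wrist_force: [0.9, 0.1, 7.1]
finger_gap: 13.7
finger_force: 15.0
at [499.1  60.4  57.9] [ 3.139e+00 -1.000e-03  1.378e+00] F [0.9 0.1 7.1] gap 13.7 t 6.1
shift [ 0.1 -1.   2.4]
turn [ 0.003 -0.001 -0.001]
0.1 1 -26; 0.2 5 -52; 0.3 12 -77; 0.4 21 -101; 0.5 32 -125; 0.6 45 -147; 0.7 61 -167; 0.8 79 -187; 0.9 98 -204; 1.0 120 -219; 1.1 142 -232; 1.2 166 -242; 1.3 190 -251; 1.4 216 -256; 1.5 242 -259; 1.6 268 -260; 1.7 293 -258; 1.8 319 -253; 1.9 344 -246;
```

```bash
python3 -m crank '[[0,1,0,-26,0,0,0],[0,5,0,-52,0,0,0],[0,12,0,-77,0,0,0],[0,21,0,-101,0,0,0],[0,32,0,-125,0,0,0],[0,45,0,-147,0,0,0],[0,61,0,-167,0,0,0],[0,79,0,-187,0,0,0],[0,98,0,-204,0,0,0],[0,120,0,-219,0,0,0]]' 20
python3 -m crank '[[0,22,0,-13,0,0,0],[0,46,0,-23,0,0,0],[0,70,0,-32,0,0,0],[0,96,0,-37,0,0,0],[0,122,0,-40,0,0,0],[0,148,0,-41,0,0,0],[0,173,0,-39,0,0,0],[0,199,0,-34,0,0,0],[0,224,0,-27,0,0,0],[0,224,0,-27,0,0,0]]'
python3 -c "
from h import *
a=1.9;rel(rw(-41,118-260*np.cos(a),55.5+260*np.sin(a)),TH+np.pi/2)"
```

```text
clock: 7.1
eef_pos: [521.1, 178.7, 277.1]
eef_rot: [3.14, -0.001, 1.377]
wrist_force: [-0.7, -0.7, -0.2]
finger_gap: 0.8
finger_force: 0.0
clock: 8.1
eef_pos: [563.5, 400.1, 300.7]
eef_rot: [-3.14, 0.001, 1.38]
wrist_force: [0.4, -0.2, -0.8]
finger_gap: 0.5
finger_force: 0.0
at [563.5 400.1 300.7] [-3.14e+00  1.00e-03  1.38e+00] F [ 0.4 -0.2 -0.8] gap 0.5 t 8.1
shift [-1.6  0.6 -0.8]
turn [-0.002  0.001  0.001]
```

The handle slipped out, so I need to see where the bar is now.

```bash
python3 -c "
from h import *
c=optics.calibration('scene');p,d=optics.camera('scene')
for a in (0,.3,.6,.9,1.2): print(a,pix('scene',rw(-41,118-260*np.cos(a),74.5+260*np.sin(a)),c).round())
cv2.imwrite('pics/s1.png',cv2.resize(p[180:400,260:480,::-1],None,fx=2.6,fy=2.6))"
```

```text
0 [341. 237.]
0.3 [344. 223.]
0.6 [352. 216.]
0.9 [366. 220.]
1.2 [385. 237.]
```

View pics/s1.png

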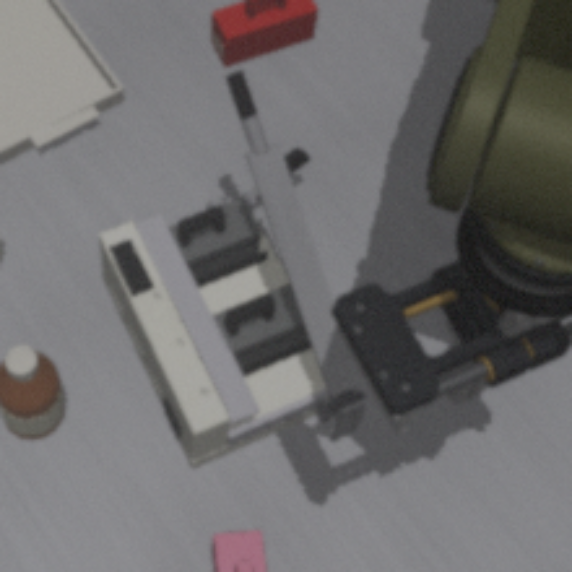

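Handle at crop (241,95), i.e. pixel (353,216), so the bar is at about 0.6 rad. I'll regrip there, deeper and with more force.

```bash
python3 -m crank '[[30,-50,0,0,0,0,0],[30,-100,0,0,0,0,0],[30,-150,0,0,0,0,0],[30,-200,0,0,0,0,0],[30,-250,0,0,0,0,0],[30,-300,0,0,0,0,0],[30,-300,0,0,0,0,0],[30,-300,0,0,0,0,0]]'
python3 -c "
from h import *
a=.6;rel(rw(-41,118-260*np.cos(a),50+260*np.sin(a)),TH+np.pi/2)
c=optics.calibration('wrist');p,d=optics.camera('wrist')
print(pix('wrist',rw(-41,118-260*np.cos(a),78+260*np.sin(a)),c))
W=cloud('wrist',d,c)
g=p.max(2);m=(g<75)&(W[...,2]>160)&(W[...,2]<260)&(d>0);q=W[m]-np.r_[RT,0]
cs,sn=np.cos(TH),np.sin(TH);r=np.stack([cs*q[:,0]+sn*q[:,1],-sn*q[:,0]+cs*q[:,1],q[:,2]],1)
r=r[(abs(r[:,0]+41)<25)&(abs(r[:,1]+97)<60)];print(len(r),np.percentile(r,[5,50,95],axis=0).round())
cv2.imwrite('pics/w3.png',p[:,:,::-1])"
```

```text
clock: 8.95
eef_pos: [506.3, 102.3, 303.6]
eef_rot: [3.14, -0.001, 1.375]
wrist_force: [-1.1, 0.4, -0.6]
finger_gap: 28.2
finger_force: 0.0
at [506.3 102.3 303.6] [ 3.140e+00 -1.000e-03  1.375e+00] F [-1.1  0.4 -0.6] gap 28.2 t 8.9
shift [  2.9  -0.2 106.8]
turn [ 0.002 -0.001 -0.004]
[322.31173364 242.89785809]
855 [[ -46. -104.  223.]
 [ -40.  -89.  233.]
 [ -33.  -75.  242.]]
```

View pics/w3.png

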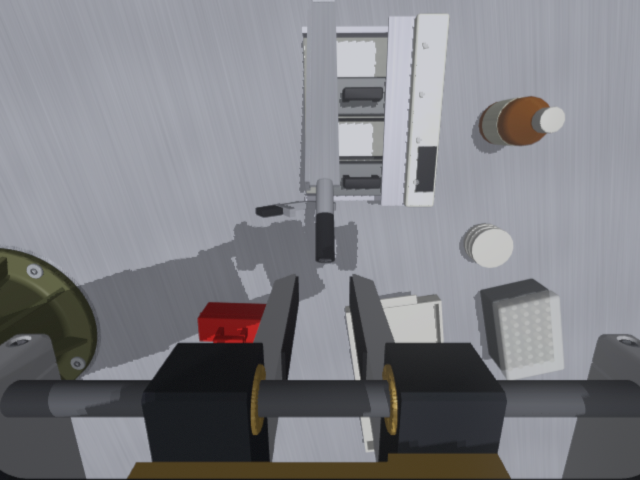

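```bash
python3 -m crank '[[30,7,0,40,0,0,0],[30,7,0,75,0,0,0],[30,7,0,100,0,0,0],[30,7,0,100,0,0,0],[0,7,0,100,0,0,0],[0,7,0,100,0,0,0],[0,7,0,100,0,0,0],[0,7,0,100,0,0,0],[0,7,0,100,0,0,0]]' 45
python3 -c "
from h import *
a0=.63
rel(rw(-41,118-260*np.cos(a0),51.5+260*np.sin(a0)),TH+np.pi/2)
for i in range(1,20): a=a0+.07*i;print(round(a,2),round(260*(np.cos(a0)-np.cos(a))),round(-260*(np.sin(a)-np.sin(a0))),end='; ')"
```

```text
clock: 9.9
eef_pos: [508.7, 110.3, 203.4]
eef_rot: [3.139, -0.001, 1.378]
wrist_force: [5.6, -1.2, 1.2]
finger_gap: 13.1
finger_force: 45.0
at [508.7 110.3 203.4] [ 3.139e+00 -1.000e-03  1.378e+00] F [ 5.6 -1.2  1.2] gap 13.1 t 9.9
shift [-0.8 -0.9 -1.2]
turn [ 0.003 -0.001 -0.001]
0.7 11 -14; 0.77 23 -28; 0.84 37 -40; 0.91 51 -52; 0.98 65 -63; 1.05 81 -72; 1.12 97 -81; 1.19 113 -88; 1.26 131 -94; 1.33 148 -99; 1.4 166 -103; 1.47 184 -106; 1.54 202 -107; 1.61 220 -107; 1.68 238 -105; 1.75 256 -103; 1.82 274 -99; 1.89 292 -94; 1.96 309 -87;
```

```bash
python3 -m crank '[[0,11,0,-14,0,0,0],[0,23,0,-28,0,0,0],[0,37,0,-40,0,0,0],[0,51,0,-52,0,0,0],[0,65,0,-63,0,0,0],[0,81,0,-72,0,0,0],[0,97,0,-81,0,0,0],[0,113,0,-88,0,0,0],[0,131,0,-94,0,0,0],[0,131,0,-94,0,0,0]]'
```

```text
clock: 10.9
eef_pos: [533.7, 240.0, 297.1]
eef_rot: [3.14, 0.0, 1.378]
wrist_force: [5.6, -2.0, 0.8]
finger_gap: 13.1
finger_force: 45.0
```

Held. Continue to 1.89.

```bash
python3 -m crank '[[0,17,0,-5,0,0,0],[0,35,0,-9,0,0,0],[0,53,0,-12,0,0,0],[0,71,0,-13,0,0,0],[0,89,0,-13,0,0,0],[0,107,0,-11,0,0,0],[0,125,0,-9,0,0,0],[0,143,0,-5,0,0,0],[0,161,0,0,0,0,0],[0,161,0,0,0,0,0]]'
```

```text
clock: 11.9
eef_pos: [563.4, 398.3, 295.2]
eef_rot: [-3.14, 0.001, 1.379]
wrist_force: [-0.5, -0.5, -0.2]
finger_gap: 0.3
finger_force: 0.0
```

```bash
python3 -c "
from h import *
c=optics.calibration('scene');p,d=optics.camera('scene')
for a in (1.2,1.3,1.4,1.5,1.6,1.7,1.8,1.9): print(a,pix('scene',rw(-41,118-260*np.cos(a),74.5+260*np.sin(a)),c).round())
cv2.imwrite('pics/s2.png',cv2.resize(p[180:400,260:480,::-1],None,fx=2.6,fy=2.6))"
```

```text
1.2 [385. 237.]
1.3 [392. 246.]
1.4 [400. 256.]
1.5 [407. 267.]
1.6 [415. 280.]
1.7 [423. 293.]
1.8 [431. 308.]
1.9 [438. 323.]
```

View pics/s2.png

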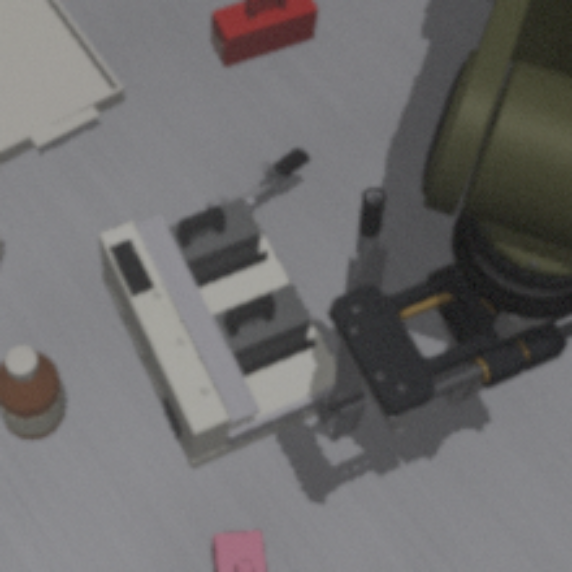

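Handle top near crop (371,213), which is pixel (403,262), so the bar is at about 1.44 rad. I'll push it further with closed fingers from the rack's inner side.

```bash
python3 -m crank '[[0,0,-40,0,0,0,0],[0,0,-70,0,0,0,0],[0,-50,-70,0,0,0,0],[0,-100,-70,0,0,0,0],[0,-150,-70,0,0,0,0],[0,-180,-70,0,0,0,0],[0,-180,-30,0,0,0,0],[0,-180,0,0,0,0,0],[0,-180,0,0,0,0,0]]'
python3 -m crank '[[0,20,0,0,0,0,0],[0,40,0,0,0,0,0],[0,60,0,0,0,0,0],[0,80,0,0,0,0,0],[0,100,0,0,0,0,0],[0,120,0,0,0,0,0],[0,140,0,0,0,0,0],[0,155,0,0,0,0,0],[0,165,0,0,0,0,0],[0,165,0,0,0,0,0]]'
python3 -c "
from h import *
rel(rw(0,0,300))
c=optics.calibration('scene');p,d=optics.camera('scene')
for a in (1.7,1.8,1.9,2.): print(a,pix('scene',rw(-41,118-260*np.cos(a),74.5+260*np.sin(a)),c).round())
cv2.imwrite('pics/s3.png',cv2.resize(p[180:400,260:480,::-1],None,fx=2.6,fy=2.6))"
```

```text
clock: 12.85
eef_pos: [531.1, 218.2, 296.4]
eef_rot: [3.141, 0.0, 1.375]
wrist_force: [-0.7, -0.6, -0.6]
finger_gap: 0.6
finger_force: 0.0
clock: 13.85
eef_pos: [560.7, 382.7, 296.6]
eef_rot: [-3.142, -0.0, 1.379]
wrist_force: [0.1, -0.5, -0.4]
finger_gap: 0.6
finger_force: 0.0
at [560.7 382.7 296.6] [-3.142 -0.     1.379] F [ 0.1 -0.5 -0.4] gap 0.6 t 13.8
shift [-186.1   41.1   -3.4]
1.7 [423. 293.]
1.8 [431. 308.]
1.9 [438. 323.]
2.0 [445. 339.]
```

View pics/s3.png

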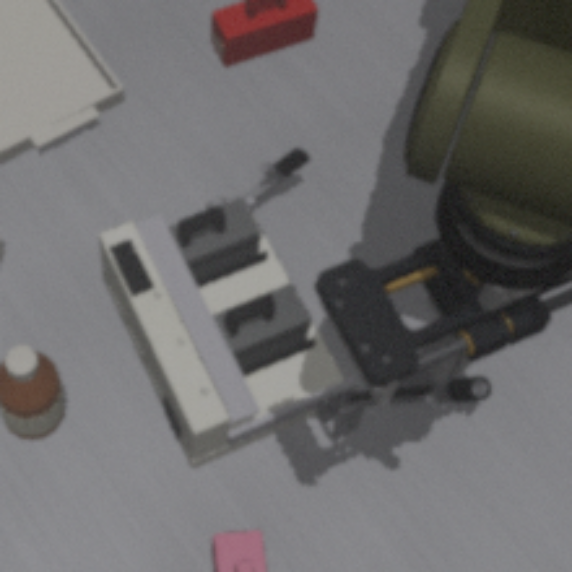

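Bar now at about 1.93 rad (handle at crop (468,388)). Next, the packs.

```bash
python3 -m crank '[[20,-40,0,0,0,0,0],[20,-90,0,0,0,0,0.15],[30,-140,0,0,0,0,0.3],[30,-190,0,0,0,0,0.45],[30,-230,0,0,0,0,0.6],[30,-255,40,0,0,0,0.75],[30,-255,40,0,0,0,0.9],[30,-255,40,0,0,0,1.05],[30,-255,40,0,0,0,1.2],[30,-255,40,0,0,0,1.35]]'
python3 -m crank '[[30,0,0,20,0,0,0.15],[30,0,0,50,0,0,0.221],[30,0,0,100,0,0,0.221],[30,0,0,120,0,0,0.221],[30,0,0,120,0,0,0.221]]'
python3 -c "
from h import *
c=optics.calibration('wrist');p,d=optics.camera('wrist')
rel(rw(0,-69,75),TH)
print(pix('wrist',rw(0,-69,101),c))
cv2.imwrite('pics/w4.png',p[:,:,::-1])
f=np.load('pics/top0.npz')['p']
P=np.array([ray('top',u,v,22)[:2] for u,v in((397,198),(526,200),(527,270),(397,268))]);print(P.round(),P.mean(0))
e=P[0]-P[1]+P[3]-P[2];print(np.arctan2(-e[0],e[1]))
"
```

```text
clock: 14.9
eef_pos: [550.9, 123.5, 296.9]
eef_rot: [-3.141, -0.001, 0.021]
wrist_force: [-0.6, 0.3, 1.2]
finger_gap: 28.4
finger_force: 0.0
clock: 15.4
eef_pos: [549.8, 123.5, 174.1]
eef_rot: [3.14, 0.004, -0.194]
wrist_force: [0.6, -0.2, 1.0]
finger_gap: 28.0
finger_force: 0.0
at [550.9 123.8 176.5] [ 3.141e+00  1.000e-03 -1.940e-01] F [0.6 0.3 0.8] gap 28.0 t 15.4
shift [  1.4  -1.  101.5]
turn [ 0.     0.001 -0.002]
[322.24965032 245.96694857]
[[ 641.  -76.]
 [ 631. -337.]
 [ 489. -333.]
 [ 499.  -71.]] [ 564.97289334 -204.44417317]
-0.03878577577181506
```

View pics/w4.png

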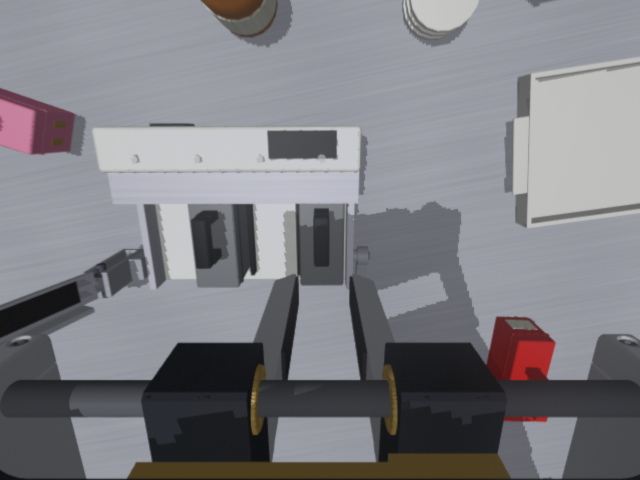

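Handle of the -69 pack at (321,237), predicted (322,246): a few mm further in x. Descend and grip.

```bash
python3 -m crank '[[30,4,-1,50,0,0,0],[30,4,-1,85,0,0,0],[30,4,-1,101,0,0,0],[30,4,-1,101,0,0,0],[0,4,-1,101,0,0,0],[0,4,-1,101,0,0,0],[0,4,-1,101,0,0,0],[0,4,-1,101,0,0,0]]' 40
python3 -m crank '[[0,-10,0,0,0,0,0],[0,-20,0,0,0,0,0],[0,-30,0,0,0,0,0],[0,-40,0,0,0,0,0],[0,-55,0,0,0,0,0],[0,-55,0,0,0,0,0]]'
python3 -c "
from h import *
rel(rw(-55,-69,75),TH)"
```

```text
clock: 16.25
eef_pos: [556.4, 124.4, 77.5]
eef_rot: [-3.141, -0.003, -0.193]
wrist_force: [-1.3, -2.5, 8.3]
finger_gap: 11.6
finger_force: 40.0
clock: 16.85
eef_pos: [502.3, 135.6, 78.0]
eef_rot: [-3.14, -0.005, -0.193]
wrist_force: [0.5, -0.5, 13.7]
finger_gap: 11.4
finger_force: 40.0
at [502.3 135.6  78. ] [-3.14  -0.005 -0.193] F [ 0.5 -0.5 13.7] gap 11.4 t 16.9
shift [-3.8  1.3  3. ]
turn [-0.002 -0.005 -0.001]
```

```bash
python3 -m crank '[[0,0,0,-20,0,0,0],[0,0,0,-45,0,0,0],[0,0,0,-75,0,0,0],[0,0,0,-100,0,0,0],[0,0,0,-100,0,0,0]]'
python3 -c "
from h import *
rel([563,-249.5,160],-0.039)"
```

```text
clock: 17.35
eef_pos: [502.5, 135.4, 178.7]
eef_rot: [-3.139, -0.005, -0.193]
wrist_force: [0.1, 0.1, -4.4]
finger_gap: 11.4
finger_force: 40.0
at [502.5 135.4 178.7] [-3.139 -0.005 -0.193] F [ 0.1  0.1 -4.4] gap 11.4 t 17.4
shift [133.1 366.2  18.5]
turn [-0.002 -0.005 -0.154]
```

```bash
python3 -m crank '[[0,13,37,0,0,0,-0.02],[0,27,73,0,0,0,-0.04],[0,40,110,0,0,0,-0.06],[0,53,146,0,0,0,-0.08],[0,67,183,0,0,0,-0.1],[0,80,220,0,0,0,-0.12],[0,93,256,0,0,0,-0.14],[0,106,293,0,0,0,-0.154],[0,120,330,0,0,0,-0.154],[0,133,366,10,0,0,-0.154]]'
python3 -c "
from h import *
rel([563,-249.5,62],-0.039)"
```

```text
clock: 18.35
eef_pos: [561.7, -251.2, 164.7]
eef_rot: [3.142, -0.0, -0.039]
wrist_force: [1.4, 0.5, -3.9]
finger_gap: 11.9
finger_force: 40.0
at [ 561.7 -251.2  164.7] [ 3.142 -0.    -0.039] F [ 1.4  0.5 -3.9] gap 11.9 t 18.4
shift [  1.2  -1.8 102.7]
turn [ 0. -0. -0.]
```

```bash
python3 -m crank '[[0,2,-2,35,0,0,0],[0,2,-2,70,0,0,0],[0,2,-2,90,0,0,0],[0,2,-2,98,0,0,0],[0,2,-2,103,0,0,0],[0,2,-2,104,0,0,0],[0,2,-2,104,0,0,0]]'
```

```text
clock: 19.05
eef_pos: [564.9, -247.7, 62.8]
eef_rot: [3.141, -0.003, -0.039]
wrist_force: [3.1, 1.4, 4.6]
finger_gap: 11.5
finger_force: 40.0
```

```bash
python3 -m crank '[[30,0,0,0,0,0,0],[30,0,0,0,0,0,0],[30,0,0,0,0,0,0],[30,0,0,-40,0,0,0],[30,0,0,-80,0,0,0],[30,0,0,-120,0,0,0],[30,0,0,-120,0,0,0]]'
python3 -c "
from h import *
rel(rw(0,23,180),TH)"
```

```text
clock: 19.75
eef_pos: [565.6, -248.7, 187.4]
eef_rot: [3.138, -0.008, -0.039]
wrist_force: [0.0, -0.8, -0.3]
finger_gap: 28.3
finger_force: 0.0
at [ 565.6 -248.7  187.4] [ 3.138 -0.008 -0.039] F [ 0.  -0.8 -0.3] gap 28.3 t 19.8
shift [ -13.9 -463.3    5.5]
turn [ 0.003 -0.008  0.153]
```

```bash
python3 -m crank '[[30,-2,-48,0,0,0,0.02],[30,-3,-96,0,0,0,0.04],[30,-5,-144,0,0,0,0.06],[30,-6,-192,0,0,0,0.08],[30,-7,-240,0,0,0,0.1],[30,-9,-288,0,0,0,0.12],[30,-10,-336,0,0,0,0.14],[30,-12,-384,0,0,0,0.153],[30,-13,-432,0,0,0,0.153],[30,-14,-463,5,0,0,0.153]]'
python3 -m crank '[[30,0,0,0,0,0,0],[30,0,0,0,0,0,0]]'
python3 -c "
from h import *
c=optics.calibration('wrist');p,d=optics.camera('wrist')
rel(rw(0,23,75),TH)
print(pix('wrist',rw(0,23,101),c))
p2,_=optics.camera('top')
cv2.imwrite('pics/w5.png',np.hstack([cv2.resize(p,(400,300)),cv2.resize(p2[140:320,330:570],(400,300))])[:,:,::-1])"
```

```text
clock: 20.75
eef_pos: [567.6, 218.4, 176.3]
eef_rot: [-3.141, -0.0, -0.191]
wrist_force: [0.5, -1.1, -0.1]
finger_gap: 28.4
finger_force: 0.0
clock: 20.95
eef_pos: [567.7, 215.5, 175.7]
eef_rot: [3.141, 0.001, -0.191]
wrist_force: [-0.2, 0.1, 0.4]
finger_gap: 28.0
finger_force: 0.0
at [567.9 214.8 176. ] [ 3.141e+00  1.000e-03 -1.920e-01] F [ 0.4 -0.2 -0.4] gap 28.2 t 21.0
shift [  2.   -0.4 101. ]
turn [ 0.001  0.001 -0.   ]
[324.66114997 245.6522077 ]
```

View pics/w5.png

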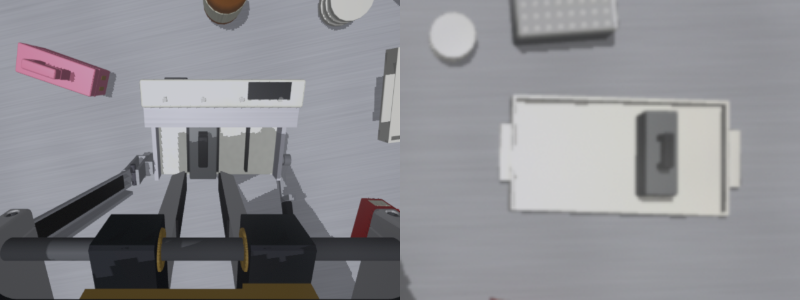

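Pack 1 stands upright in the tray (right half, (657,153)). The +23 pack's handle is at about (325,238) in the full image, so same approach.

```bash
python3 -m crank '[[30,4,0,50,0,0,0],[30,4,0,85,0,0,0],[30,4,0,101,0,0,0],[30,4,0,101,0,0,0],[0,4,0,101,0,0,0],[0,4,0,101,0,0,0],[0,4,0,101,0,0,0],[0,4,0,101,0,0,0]]' 40
python3 -m crank '[[0,-10,0,0,0,0,0],[0,-20,0,0,0,0,0],[0,-30,0,0,0,0,0],[0,-40,0,0,0,0,0],[0,-55,0,0,0,0,0],[0,-55,0,-20,0,0,0],[0,-55,0,-45,0,0,0],[0,-55,0,-75,0,0,0],[0,-55,0,-100,0,0,0],[0,-55,0,-100,0,0,0]]'
python3 -c "
from h import *
rel([566.8,-159.5,160],-0.039)"
```

```text
clock: 21.85
eef_pos: [572.7, 214.5, 77.0]
eef_rot: [-3.141, -0.002, -0.192]
wrist_force: [-0.6, -2.4, 6.9]
finger_gap: 11.8
finger_force: 40.0
clock: 22.85
eef_pos: [518.5, 225.8, 178.4]
eef_rot: [-3.139, -0.004, -0.192]
wrist_force: [-0.3, 0.5, -3.6]
finger_gap: 11.4
finger_force: 40.0
at [518.5 225.8 178.4] [-3.139 -0.004 -0.192] F [-0.3  0.5 -3.6] gap 11.4 t 22.9
shift [120.8 369.   17.9]
turn [-0.002 -0.004 -0.153]
```

```bash
python3 -m crank '[[0,12,37,0,0,0,-0.02],[0,24,74,0,0,0,-0.04],[0,36,111,0,0,0,-0.06],[0,48,148,0,0,0,-0.08],[0,60,185,0,0,0,-0.1],[0,72,222,0,0,0,-0.12],[0,84,259,0,0,0,-0.14],[0,97,296,0,0,0,-0.153],[0,109,333,0,0,0,-0.153],[0,121,369,10,0,0,-0.153]]'
python3 -c "
from h import *
rel([567,-159.5,62],-0.039)"
```

```text
clock: 23.85
eef_pos: [566.0, -161.5, 164.5]
eef_rot: [-3.141, 0.0, -0.039]
wrist_force: [0.5, 0.6, -3.7]
finger_gap: 11.7
finger_force: 40.0
at [ 566.  -161.5  164.5] [-3.141  0.    -0.039] F [ 0.5  0.6 -3.7] gap 11.7 t 23.9
shift [  1.   -2.  102.5]
turn [-0.  0. -0.]
```

```bash
python3 -m crank '[[0,1,-2,35,0,0,0],[0,1,-2,70,0,0,0],[0,1,-2,90,0,0,0],[0,1,-2,98,0,0,0],[0,1,-2,103,0,0,0],[0,1,-2,104,0,0,0],[0,1,-2,104,0,0,0]]'
python3 -m crank '[[30,0,0,0,0,0,0],[30,0,0,0,0,0,0],[30,0,0,0,0,0,0],[30,0,0,-40,0,0,0],[30,0,0,-80,0,0,0],[30,0,0,-120,0,0,0],[30,0,-50,-170,0,0,0],[30,0,-100,-220,0,0,0],[30,0,-100,-220,0,0,0]]'
python3 -c "
from h import *
a=1.93;rel(rw(-41,130,320),TH+np.pi/2)
p2,_=optics.camera('top');c=optics.camera('scene')[0]
cv2.imwrite('pics/w6.png',np.hstack([cv2.resize(c[120:400,200:480],(400,400)),cv2.resize(p2[140:320,330:570],(400,400))])[:,:,::-1])"
```

```text
clock: 24.55
eef_pos: [568.4, -158.0, 62.7]
eef_rot: [3.141, -0.003, -0.039]
wrist_force: [2.6, 1.8, 6.1]
finger_gap: 11.4
finger_force: 40.0
clock: 25.45
eef_pos: [571.1, -56.8, 283.5]
eef_rot: [3.142, -0.001, -0.039]
wrist_force: [0.3, -0.7, 1.1]
finger_gap: 28.1
finger_force: 0.0
at [571.1 -56.8 283.5] [ 3.142e+00 -1.000e-03 -3.900e-02] F [ 0.3 -0.7  1.1] gap 28.1 t 25.4
shift [ -36.  -383.3  -36.5]
turn [ 1.000e-03 -1.000e-03 -1.418e+00]
```

View pics/w6.png

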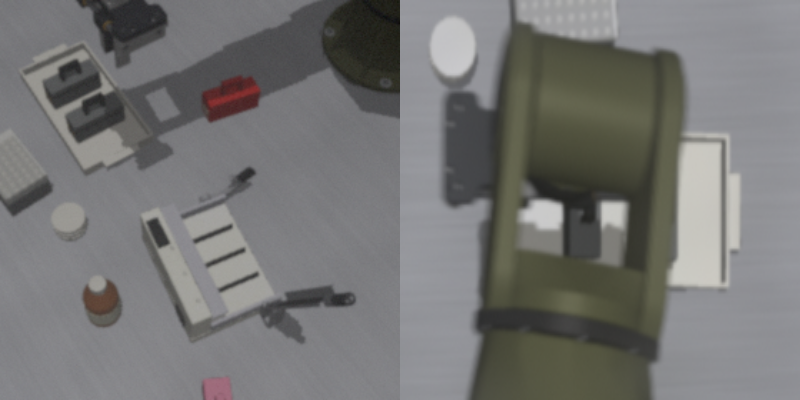

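Both packs stand in the tray and the rack is empty. Now I'll go around the front to the bar's outer side.

```bash
python3 -c "
from h import *
rel(rw(-120,100,300),TH+np.pi/2)"
```

```text
at [572.2 -55.5 285.8] [ 3.141 -0.007 -0.036] F [0.  0.4 0.8] gap 28.2 t 25.6
shift [-118.6 -364.7  -15.1]
turn [ 0.005 -0.005 -1.415]
```

```bash
python3 -m crank '[[0,-15,-40,-15,0,0,-0.15],[0,-30,-80,-15,0,0,-0.3],[0,-45,-120,-15,0,0,-0.45],[0,-60,-160,-15,0,0,-0.6],[0,-72,-200,-15,0,0,-0.75],[0,-85,-240,-15,0,0,-0.9],[0,-97,-280,-15,0,0,-1.05],[0,-110,-320,-15,0,0,-1.2],[0,-119,-360,-15,0,0,-1.35],[0,-119,-365,-15,0,0,-1.416]]'
python3 -c "
from h import *
rel(rw(-120,255,290),TH+np.pi/2);rel(rw(-41,255,290),TH+np.pi/2)"
```

```text
clock: 26.55
eef_pos: [465.5, 314.0, 295.0]
eef_rot: [-3.14, 0.001, 1.386]
wrist_force: [-0.7, 0.4, -0.4]
finger_gap: 0.4
finger_force: 0.0
at [465.5 314.  295. ] [-3.140e+00  1.000e-03  1.386e+00] F [-0.7  0.4 -0.4] gap 0.4 t 26.6
shift [154.6   2.5   4.9]
turn [-0.002  0.001  0.007]
at [465.5 314.  295. ] [-3.140e+00  1.000e-03  1.386e+00] F [-0.7  0.4 -0.4] gap 0.4 t 26.6
shift [154.   81.5   4.8]
turn [-0.002  0.001  0.007]
```

```bash
python3 -m crank '[[0,50,2,0,0,0,0.007],[0,100,2,0,0,0,0.007],[0,154,2,5,0,0,0.007],[0,154,2,5,0,0,0.007],[0,154,40,5,0,0,0.007],[0,154,82,5,0,0,0.007],[0,154,82,5,0,0,0.007],[0,154,82,5,0,0,0.007]]'
python3 -c "
from h import *
rel(rw(-41,255,290),TH+np.pi/2)
s=manip.read_state()['eef_pos'];q=s[:2]-RT;y0=-np.sin(TH)*q[0]+np.cos(TH)*q[1];z0=s[2];print(y0,z0)
for a in np.arange(1.85,-.01,-.1):
  off=7+8*np.sin(a); print(round(a,2),round(118-255*np.cos(a)+np.sin(a)*off-y0),round(z0-(74.5+250*np.sin(a)+np.cos(a)*off)+ (10 if a>1.3 else 0)),end='; ')"
```

```text
clock: 27.35
eef_pos: [577.7, 445.2, 289.7]
eef_rot: [-3.14, 0.002, 1.368]
wrist_force: [-1.0, -0.1, -0.1]
finger_gap: 0.3
finger_force: 0.0
at [577.7 445.2 289.7] [-3.140e+00  2.000e-03  1.368e+00] F [-1.  -0.1 -0.1] gap 0.3 t 27.4
shift [ 4.3 -4.7 -0.3]
turn [-0.001  0.002 -0.011]
250.68876785812785 289.7351761957071
1.85 -48 -11; 1.75 -73 -18; 1.65 -98 -23; 1.55 -123 -25; 1.45 -149 -25; 1.35 -174 -22; 1.25 -199 -27; 1.15 -224 -19; 1.05 -247 -9; 0.95 -270 4; 0.85 -291 19; 0.75 -311 36; 0.65 -329 55; 0.55 -344 75; 0.45 -358 97; 0.35 -369 120; 0.25 -378 145; 0.15 -384 170; 0.05 -387 195;
```

```bash
python3 -m crank '[[0,-25,-5,-5,0,0,-0.011],[0,-48,-5,-11,0,0,-0.011],[0,-73,-5,-18,0,0,-0.011],[0,-98,-5,-23,0,0,-0.011],[0,-123,-5,-25,0,0,-0.011],[0,-149,-5,-25,0,0,-0.011],[0,-174,-5,-25,0,0,-0.011],[0,-199,-5,-25,0,0,-0.011],[0,-224,-5,-19,0,0,-0.011],[0,-247,-5,-9,0,0,-0.011]]'
python3 -c "
from h import *
a=1.05;off=14;rel(rw(-41,118-255*np.cos(a)+np.sin(a)*off,74.5+250*np.sin(a)+np.cos(a)*off),TH+np.pi/2)
c=optics.calibration('scene');p,d=optics.camera('scene')
for a in (.8,.9,1.,1.1,1.2,1.3): print(a,(2.6*(pix('scene',rw(-41,118-260*np.cos(a),74.5+260*np.sin(a)),c)-[260,180])).round())
cv2.imwrite('pics/s4.png',cv2.resize(p[180:400,260:480,::-1],None,fx=2.6,fy=2.6))"
```

```text
clock: 28.35
eef_pos: [521.2, 204.8, 301.2]
eef_rot: [3.14, -0.001, 1.382]
wrist_force: [0.8, 1.3, 0.2]
finger_gap: 0.3
finger_force: 0.5
at [521.2 204.8 301.2] [ 3.140e+00 -1.000e-03  1.382e+00] F [0.8 1.3 0.2] gap 0.3 t 28.4
shift [-0.7  4.9  2.9]
turn [ 0.002 -0.001  0.003]
0.8 [262.  98.]
0.9 [276. 105.]
1.0 [291. 115.]
1.1 [307. 130.]
1.2 [325. 148.]
1.3 [343. 170.]
```

View pics/s4.png

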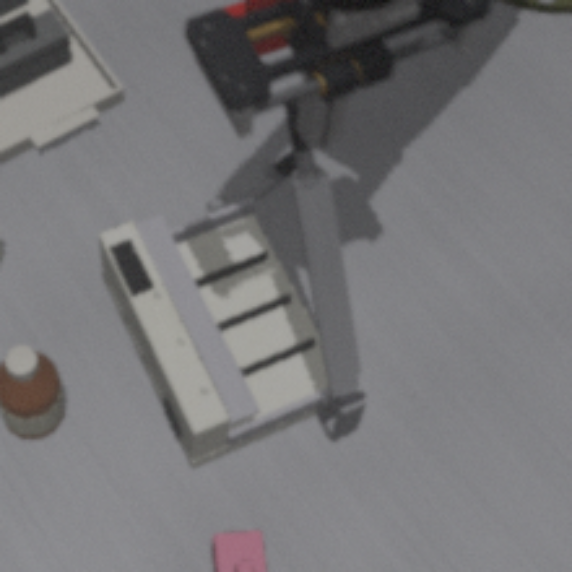

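Bar is following at about 1.1 rad (sleeve at crop (307,120)). Continue down with a small x correction.

```bash
python3 -m crank '[[0,-23,4,13,0,0,0],[0,-44,4,28,0,0,0],[0,-64,4,46,0,0,0],[0,-82,4,66,0,0,0],[0,-97,4,87,0,0,0],[0,-111,4,109,0,0,0],[0,-122,4,132,0,0,0],[0,-131,4,157,0,0,0],[0,-137,4,182,0,0,0],[0,-140,4,206,0,0,0]]'
python3 -c "
from h import *
rel(rw(-41,-140,80),TH+np.pi/2)"
```

```text
clock: 29.4
eef_pos: [499.2, 67.2, 94.0]
eef_rot: [3.141, -0.0, 1.381]
wrist_force: [-0.1, 1.1, -0.4]
finger_gap: 0.6
finger_force: 0.2
at [499.2  67.2  94. ] [ 3.141 -0.     1.381] F [-0.1  1.1 -0.4] gap 0.6 t 29.4
shift [-4.7  0.2 14. ]
turn [ 0.001 -0.     0.002]
```

```bash
python3 -m crank '[[0,-4,0,6,0,0,0],[0,-4,0,10,0,0,0],[0,-4,0,13,0,0,0],[0,-4,0,15,0,0,0],[0,-4,0,16,0,0,0],[0,-4,0,16,0,0,0],[0,-4,0,16,0,0,0]]'
```

```text
clock: 30.1
eef_pos: [499.9, 63.5, 81.0]
eef_rot: [3.139, -0.001, 1.381]
wrist_force: [-10.3, -0.5, 21.4]
finger_gap: 0.3
finger_force: 11.3
```

Bar on its stop (21 N at z=81). Now back to the latch tab.

```bash
python3 -m crank '[[0,0,0,-40,0,0,0],[0,0,0,-80,0,0,0.1],[30,15,-20,-80,0,0,0.25],[30,30,-50,-80,0,0,0.4],[30,34,-71,-80,0,0,0.55],[30,34,-71,-80,0,0,0.7],[30,34,-71,-80,0,0,0.85],[30,34,-71,-80,0,0,1.0],[30,34,-71,-80,0,0,1.15],[30,34,-71,-80,0,0,1.3]]'
python3 -m crank '[[30,0,0,0,0,0,0.15],[30,0,0,0,0,0,0.272],[30,0,0,0,0,0,0.272],[30,0,0,0,0,0,0.272]]'
python3 -c "
from h import *
c=optics.calibration('wrist');p,d=optics.camera('wrist')
rel([434.1,107.4,38],TH)
print(pix('wrist',rw(-112,-108,65),c),pix('wrist',rw(-41,-142,81),c))
cv2.imwrite('pics/w7.png',p[:,:,::-1])"
```

```text
clock: 31.1
eef_pos: [436.2, 110.3, 159.3]
eef_rot: [-3.141, -0.001, 0.075]
wrist_force: [0.0, -0.5, 0.2]
finger_gap: 28.5
finger_force: 0.0
clock: 31.5
eef_pos: [436.1, 110.2, 158.9]
eef_rot: [-3.141, -0.001, -0.187]
wrist_force: [0.4, 0.2, 0.1]
finger_gap: 28.1
finger_force: 0.0
at [436.1 110.2 158.8] [-3.141e+00 -1.000e-03 -1.870e-01] F [ 0.1  0.  -0.1] gap 28.3 t 31.6
shift [ -1.5   3.1 120.8]
turn [-0.    -0.001  0.005]
[327.79104594 241.95206239] [376.35395512 154.01258493]
```

View pics/w7.png

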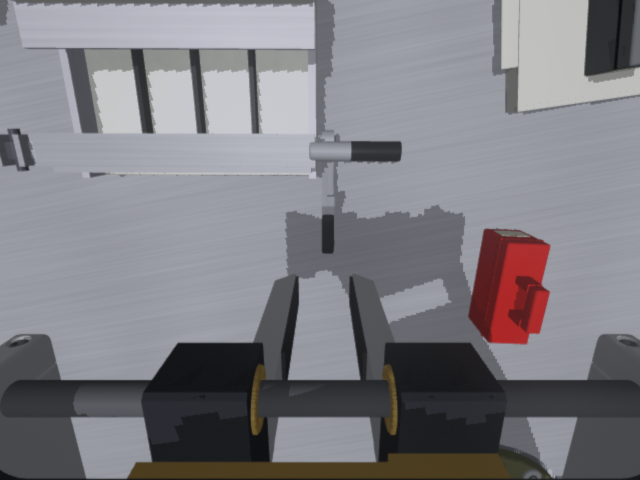

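Bar is down and the tab at (328,234) is as expected. Grip and swing it closed.

```bash
python3 -m crank '[[30,-1,3,50,0,0,0.005],[30,-1,3,95,0,0,0.005],[30,-1,3,120,0,0,0.005],[30,-1,3,120,0,0,0.005],[0,-1,3,120,0,0,0.005],[0,-1,3,120,0,0,0.005],[0,-1,3,120,0,0,0.005],[0,-1,3,120,0,0,0.005]]' 25
python3 -m crank '[[0,4,0,-9,0,0,0],[0,8,0,-18,0,0,0],[0,14,0,-26,0,0,0],[0,21,0,-34,0,0,0],[0,29,0,-40,0,0,0],[0,38,0,-46,0,0,0],[0,47,0,-50,0,0,0],[0,56,0,-53,0,0,0],[0,59,0,-53,0,0,0],[0,59,0,-53,0,0,0]]'
```

```text
clock: 32.35
eef_pos: [435.2, 107.3, 39.6]
eef_rot: [-3.141, -0.002, -0.196]
wrist_force: [-0.4, -0.4, 3.6]
finger_gap: 9.7
finger_force: 25.0
clock: 33.35
eef_pos: [493.5, 95.9, 92.5]
eef_rot: [-3.141, -0.001, -0.196]
wrist_force: [-2.0, 4.5, 5.6]
finger_gap: 9.7
finger_force: 25.0
```

```bash
python3 -m crank '[[0,2,0,0,0,0,0],[0,4,0,0,0,0,0],[0,4,0,0,0,0,0],[0,4,0,0,0,0,0]]'
python3 -m crank '[[30,4,0,0,0,0,0],[30,4,0,0,0,0,0],[30,4,0,0,0,0,0],[30,4,0,-40,0,0,0],[30,4,0,-80,0,0,0],[30,-40,0,-110,0,0,0],[30,-90,0,-110,0,0,0],[30,-90,0,-110,0,0,0]]'
python3 -c "
from h import *
rel(rw(-56,-108,89),TH)
c=optics.calibration('wrist');p,d=optics.camera('wrist')
q,_=optics.camera('scene')
for b in (0,.1,.2,.4):
  print(b,pix('wrist',rw(-35-20*np.cos(b)-78*np.sin(b),-108,30+78*np.cos(b)-20*np.sin(b)),c))
cv2.imwrite('pics/w8.png',np.hstack([p[100:400,120:520],cv2.resize(q[120:330,200:480],(400,300))])[:,:,::-1])"
```

```text
clock: 33.75
eef_pos: [495.5, 95.5, 92.5]
eef_rot: [-3.141, 0.003, -0.196]
wrist_force: [-18.0, 5.4, 16.6]
finger_gap: 9.8
finger_force: 25.0
clock: 34.55
eef_pos: [404.8, 113.0, 202.2]
eef_rot: [-3.141, -0.001, -0.195]
wrist_force: [2.4, -0.3, 0.2]
finger_gap: 28.3
finger_force: 0.0
at [404.8 113.  202.2] [-3.141e+00 -1.000e-03 -1.950e-01] F [ 2.4 -0.3  0.2] gap 28.3 t 34.5
shift [ 86.6  -0.7 113.3]
turn [-0.    -0.001 -0.003]
0 [323.38300535 128.67617438]
0.1 [323.4326927  139.33451307]
0.2 [323.48180882 149.22332905]
0.4 [323.57533648 166.2466184 ]
```

View pics/w8.png

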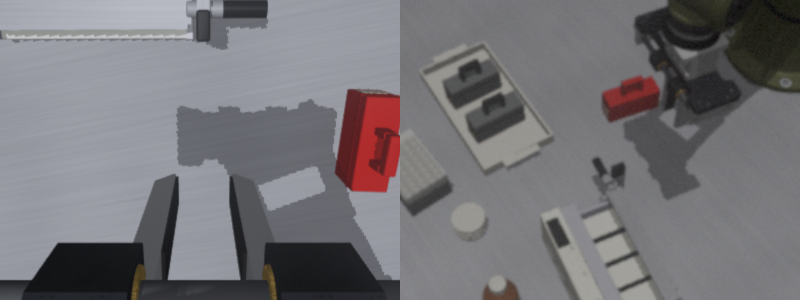

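Tab centre at row ~126 (closed = 129), and it stopped against an 18 N reaction: latch closed, bar down, both packs upright in the tray. The gripper is clear.

```bash
python3 -c "
from cell import manip
print(manip.sign_off())"
```

```text
the job is handed in; nothing more can be done
None
```

I handed the job in at about 35 s: both packs that were in the rack stand upright in the tray, the bar is down on its stop, the latch is closed over it, and the bottle, tip box and dishes were left alone; sign-off returned no verdict.

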